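# Push a spent battery through the spring flap of the collection box

## Robot

A 7-joint arm with a two-finger parallel gripper is mounted at the origin on the work surface. World frame = base frame: x ahead of the robot, y to its left, z up, the work surface at z = 0. Lengths are in m, angles in rad, forces in N, time in s.
With the tool pointing down it reaches from about 0.425 to 0.825 m from the base axis. Payload 3.6 kg.
Tool frame: the origin (TCP) lies where the fingers leave the gripper's body, on its centre line; the fingertips stand 73 mm ahead of it and the grasp point (between the pads) lies 54 mm ahead of it; z points along the fingers, y is the line along which they close (so a half turn about z gives the same grasp; the last joint's range is limited). The gripper opens to 85 mm and grips with 20 to 120 N. Pads are 22 mm wide; open, the fingers measure 114 mm over their backs; the gripper's body (76 mm by 85 mm) begins 54 mm behind the grasp point. The pads swing forward as they close: fully open they stand 13 mm farther back than shut.
Start: joints at [1.212, 0.615, -0.013, 1.423, 0.008, 1.103, -0.04], TCP at [0.212, -0.614, 0.304] pointing down, gripper open.
Joint ranges: [-3.12, 3.12], [-0.3, 2.06], [-1.34, 1.32], [0.26, 2.42], [-1.36, 4.5], [0.01, 1.98], [-2.84, 2.84]. Speed limits (rad/s): [2.79, 2.79, 3.14, 3.14, 3.14, 3.14, 3.14].

## Interface

Orientations are given as a unit quaternion [x, y, z, w].
In Python, from station import arm, snapshot, camera_info, ticket gives the robot as it stands. Calls block until the motion is done:
- arm.movep(position, orientation): joint-space move of the TCP to a pose.
- arm.line_to(position, velocity=0.15, ori=None): straight line of the TCP; ori=None keeps the orientation; velocity is the mean speed in m/s.
- arm.move_j(angles): joint-space move.
- arm.move_gripper(opening, effort=None): opening from 0.0 (shut) to 1.0 (fully open); effort is the grip in N (None keeps the last); returns when the fingers have stopped.
- arm.pause(seconds).
- arm.ik(position, orientation): joint angles nearest the present ones, or None.
- snapshot(name): name is "scene" or "side" or "wrist"; returns the picture (400x640x3 uint8, blue, green, red); there is no depth.
- camera_info(name): a dict with "fx", "fy", "cx", "cy" (pixels), "R" (3x3) and "t" (3): a world point X has camera coordinates R X + t; the wrist camera has in their place "T_tool_cam" (4x4, takes a point from camera to tool coordinates, whose origin is the TCP and whose axes are the flange's). Camera axes: x right, y down, z forward; pixel columns grow to the right and rows downward; lengths in m; the calibration is good to about 2 mm. A picture is of the moment at which its call begins: read the wrist's pose just before it. camera_info takes no time and is no camera call.
A pose or a line that the arm cannot do raises arm.MotionError and nothing moves.
- ticket.finish_job(): hands the job in; it is judged then, once.
Readings, each from a call of its own:
- arm.read_time(): time.
- arm.read_joint_positions(): joint angles.
- arm.read_dq(): joint speeds.
- arm.read_effort(): joint torques, N m.
- arm.read_tool_pos(): TCP position.
- arm.read_eef_rot(): TCP orientation.
- arm.read_ft_force(): force on the tool from outside, world axes, zero at the start.
- arm.read_wrist_torque(): the same for the moment, N m.
- arm.read_opening(): opening from 0.0 (shut) to 1.0 (fully open).
- arm.read_finger_force(): force on a finger pad.
Only numpy, scipy, OpenCV 4.12 (cv2) and the standard library are available. Lean on these libraries where they do the work, as an engineer would, in place of code of your own. Each camera call takes 0.05 s, during which the arm holds its last target. There are 200 camera calls.

## Task

A spent 9-volt block battery has been left on top of the battery collection box: put it in without picking it up. Press the spring flap down with one finger and, while it is held open, push the battery off the lid and in through the opening with the other finger, never onto the shut flap; then take your hand away so that the flap springs shut. Leave the other things, on the box and on the desk, where they are.

Things in the scene. Friction and masses are not known exactly. Their poses are not given: they have to be found in the camera images.
- battery_center (a point): centre of the spent 9 V block battery lying flat on the box's lid just before the opening: 26.5 (its x) x 48.5 (its y) x 17.5 mm high, 46 g, black with a copper band and two snap studs on one end; centre 8.75 mm above the lid, 20 to 29 mm before the opening's edge and within 15 mm of its middle line, its x turned from the box's x by at most 0.15 rad
- opening_edge (a point): middle of the straight edge of the box's opening next to the battery, on the lid's top face, 170 mm above the desk. Axes (of the box): z up, x level from this edge across the opening to the hinge (the battery goes in along +x), y along the edge. The opening spans x 0 to 110 mm, y -45 to 45 mm
- box_floor (a point): middle of the inner floor of the fixed grey sheet-metal collection box (236 along its x, 240 along its y, 170 mm high), 160 mm below the lid's top face and 22 mm along x from opening_edge; same axes. The box is empty; inner walls 113 mm away in x and 115 mm in y, either way
- lid_plate (a point): middle, on the top face, of the flat level part of the lid on which the battery lies: 96 mm along x (it ends at the opening's edge), 240 mm along y; same axes. The lid also goes on for 75 mm on either side of the opening and 30 mm beyond the hinge
- hinge_line (a point): middle of the flap's hinge line, at the lid's top face, 110 mm along +x from opening_edge; same axes
- flap (a joint): flap angle in rad: 0 shut (level, 1 mm below the lid's top face), growing to 1.25 as it swings down into the box. Bare aluminium plate 2 mm thick, 87 mm wide, filling the opening; hinged on the far edge, free edge next to the battery. A light spring shuts it by itself: 0.07 N m at 0 to 0.16 N m at 1.25, so 0.6 to 1.5 N at the free edge, more nearer the hinge
- memory_stick: memory stick 56 x 18 x 8 mm lying on the lid on the +y side of the opening, at y about 87 mm; to be left alone. Origin at the middle of its underside
- staples_box: small cardboard box of staples 55 x 34 x 20 mm lying on the lid on the -y side of the opening, at y about -92 mm; to be left alone. Origin at the middle of its underside
- mug: dark green mug, 84 mm across, 100 mm high, on the desk to the left; origin under its centre; to be left alone
- pill_bottle: white pill bottle, 60 mm across, 100 mm high, on the desk to the right; origin under its centre; to be left alone
- phone: black phone 150 x 72 x 9 mm lying on a writing pad to the right; origin under its centre; to be left alone
- mouse: black computer mouse 100 x 60 x 32 mm on the desk to the far left; origin under its centre; to be left alone
- stapler: black stapler 130 x 34 x 50 mm on the desk to the right; origin under its centre; to be left alone
Things that resemble listed ones, but are neither listed nor needed, are in the scene too. Of the things shaped like the part that bears battery_center, the black one is meant.

How it is judged:
On the way, in this order (a step that is already met when the one before it is completed fails the run):
1. the flap is pushed down by 0.2 rad or more while the battery still lies on the lid before the opening (value of joint flap above 0.2 rad and x of battery_center in the frame of opening_edge below -0.005 m and z of battery_center in the frame of opening_edge above 0 m), for 0.1 s.
2. the battery goes down through the opening while the flap is held open (value of joint flap above 0.15 rad and z of battery_center in the frame of opening_edge below -0.02 m and x of battery_center in the frame of opening_edge between -0.093 and 0.133 m and y of battery_center in the frame of opening_edge between -0.115 and 0.115 m), for 0.05 s.
At the end, for the whole second after the job is handed in: The battery lies inside the box, within its walls and more than 100 mm below the lid, the flap has sprung shut (under 0.08 rad) and is still, and the other things lie within 20 mm of where they were (z of battery_center in the frame of opening_edge below -0.1 m and x of battery_center in the frame of opening_edge between -0.093 and 0.133 m and y of battery_center in the frame of opening_edge between -0.115 and 0.115 m and value of joint flap below 0.08 rad and velocity of joint flap below 0.1 rad/s and distance between battery_center and opening_edge below 0.25 m and distance of each of memory_stick, staples_box, mug, pill_bottle, phone, mouse, stapler from where it was at the start of the episode below 0.02 m); the robot touches nothing.
It fails at once if the battery is lifted (its centre more than 20 mm above the lid) (z of battery_center in the frame of opening_edge above 0.02 m).
It fails at once if the battery is pushed onto the shut flap (its centre 6 mm past the edge and above the lid with the flap open less than 0.1 rad) (x of battery_center in the frame of opening_edge above 0.006 m and z of battery_center in the frame of opening_edge above 0 m and value of joint flap below 0.1 rad).
It fails at once if the battery falls off the box (z of battery_center in the frame of opening_edge below -0.02 m and (x of battery_center in the frame of opening_edge below -0.1 m or x of battery_center in the frame of opening_edge above 0.14 m or y of battery_center in the frame of opening_edge below -0.122 m or y of battery_center in the frame of opening_edge above 0.122 m)).
It fails at once if another thing is moved by more than 20 mm (distance of any of memory_stick, staples_box, mug, pill_bottle, phone, mouse, stapler from where it was at the start of the episode above 0.02 m).
It also fails if it takes over 38 s, if anything falls off the work surface, if the arm or the gripper's body presses on something with over 40 N, if the wrist force passes 120 N, or if a joint passes its speed limit or range.

## Working session

There is one attempt and no reset: what is moved stays moved. The work goes in short steps, each a Python script; the robot and the scene stay as the last script left them, time stands still between calls to the robot, and variables do not carry over. Pictures are saved under pics/ and viewed, at most 10 in all, crops included, and the job is handed in when it is done.

```bash
mkdir -p pics; python3 - <<'E'
from station import arm, snapshot, camera_info
import cv2,json
for n in("scene","side"):
    cv2.imwrite(f"pics/{n}0.png",snapshot(n)); c=camera_info(n)
    print(n,{k:(v.tolist() if hasattr(v,'tolist') else v) for k,v in c.items()})
print(camera_info("wrist"), arm.read_time(),arm.read_tool_pos(),arm.read_eef_rot())
E
```

```text
scene {'fx': 408.32018422100094, 'fy': 408.32018422100094, 'cx': 316.8741136885401, 'cy': 204.5451944571386, 'R': [[0.08116260718140844, 0.9965626480211459, 0.016598788046052124], [0.8055198312829162, -0.05577756345755277, -0.5899378482727485], [-0.5869841842890304, 0.06125154678716322, -0.8072780285692912]], 't': [-0.037770243566068014, -0.36357831011447045, 1.5421422824315218]}
side {'fx': 425.9172333273452, 'fy': 425.9172333273452, 'cx': 311.23883595842716, 'cy': 194.17523375776784, 'R': [[0.9944820906422457, -0.10401186579899459, -0.013671253228608201], [-0.06978556815313483, -0.5586024295834378, -0.8264945856695157], [0.07832844865930236, 0.8228881196350399, -0.5627786391594256]], 't': [-0.5087422363514542, 0.15359224135596863, 1.3477114441639773]}
{'fx': 354.2670147002995, 'fy': 354.2670147002995, 'cx': 315.34396002145814, 'cy': 204.0548444130839, 'T_tool_cam': array([[ 1.02267740e-03, -9.46033217e-01, -3.24068059e-01,
         8.57102633e-02],
       [ 9.99999420e-01,  8.57879377e-04,  6.51389158e-04,
        -1.54422980e-04],
       [-3.38224475e-04, -3.24068538e-01,  9.46033545e-01,
        -7.00615736e-02],
       [ 0.00000000e+00,  0.00000000e+00,  0.00000000e+00,
         1.00000000e+00]])} 0.1 [ 0.21220165 -0.61383569  0.30286374] [ 9.86180439e-01  1.65670766e-01 -2.13211699e-04 -1.13725146e-03]
```

View pics/scene0.png

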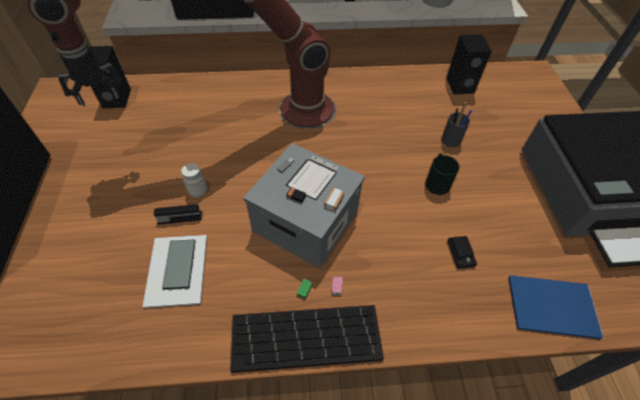

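View pics/side0.png

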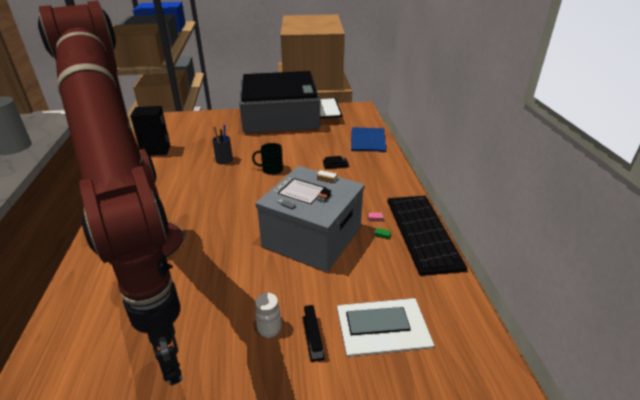

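The scene picture shows the grey box at about (305,200), with the light flap at (313,179). The black and copper battery is at (296,196), the memory stick at (286,165) and the staples box at (333,200). I'll enlarge both views of the lid.

```bash
python3 - <<'E'
import cv2,numpy as np
a=cv2.imread("pics/scene0.png")[140:240,240:370]; b=cv2.imread("pics/side0.png")[160:230,250:372]
a=cv2.resize(a,None,fx=6,fy=6,interpolation=cv2.INTER_CUBIC); b=cv2.resize(b,None,fx=6,fy=6,interpolation=cv2.INTER_CUBIC)
cv2.imwrite("pics/sc_crop.png",a);cv2.imwrite("pics/si_crop.png",b)
E
```

```text
(no output)
```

View pics/sc_crop.png

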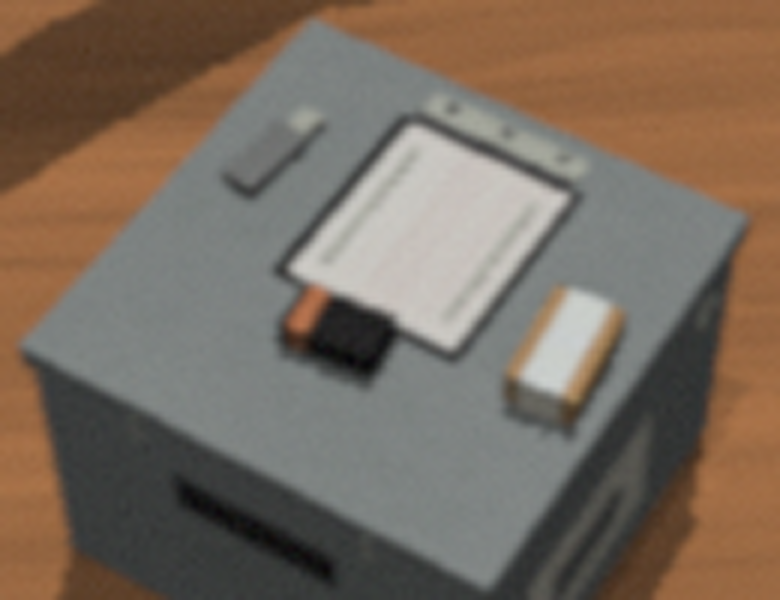

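View pics/si_crop.png

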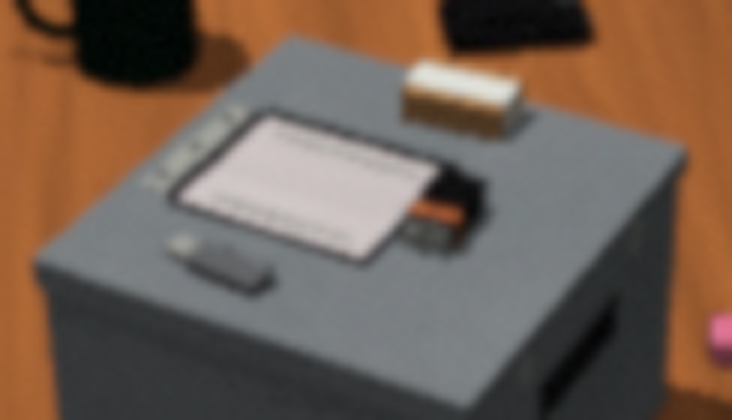

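The scene crop shows the lid corners at about (315,22), (747,222), (490,588) and (25,350). The opening's dark border has corners at (408,116), (580,190), (455,357) and (279,270). The battery is the only 9 V block on the lid, centred near (340,328), black with a copper band. The hinge plates are at the top right.

```bash
cat > h.py <<'E'
import numpy as np
from station import camera_info
def ray(cam,u,v,z):
    c=camera_info(cam);R=np.array(c["R"]);t=np.array(c["t"])
    d=R.T@np.array([(u-c["cx"])/c["fx"],(v-c["cy"])/c["fy"],1]);o=-R.T@t
    return o+d*(z-o[2])/d[2]
def crop(cam,x,y,x0,y0,z,s=6): return ray(cam,(x+.5)/s-.5+x0,(y+.5)/s-.5+y0,z)
E
python3 - <<'E'
from h import *
from scipy.optimize import least_squares
# box frame coords (opening_edge) : lid corners x -96..140, y +-120 ; opening
L=[(140,120),(140,-120),(-96,-120),(-96,120)]; O=[(110,45),(110,-45),(0,-45),(0,45)]
S=[(315,22),(747,222),(490,588),(25,350)];SO=[(408,118),(578,190),(454,355),(282,270)]
D=[(38,262),(292,38),(686,155),(470,408)];DO=[(178,200),(268,112),(446,160),(365,260)]
sets={"scene":[crop("scene",*p,240,140,.17)[:2] for p in S+SO],"side":[crop("side",*p,250,160,.17)[:2] for p in D+DO]}
B=np.array(L+O)/1000
def T(p,q): c,s=np.cos(p[2]),np.sin(p[2]); return q@np.array([[c,s],[-s,c]])+p[:2]
for k in("scene","side","both"):
    f=lambda p:np.concatenate([(T(p,B)-np.array(sets[j])).ravel() for j in sets if k in(j,"both")])
    best=min((least_squares(f,[.6,0,a]) for a in(0,1.5,3,-1.5)),key=lambda r:r.cost)
    print(k,best.x,np.round(best.fun*1000,1))
E
```

```text
scene [ 0.53023992 -0.05099187  2.52204485] [-1.7 -1.2 -2.9  2.2  1.7  0.1 -1.5 -2.2  0.2  1.4  2.4 -0.9  0.5  0.1
  1.4  0.5]
side [ 0.52871486 -0.04832596  2.51982443] [-2.   2.3  0.3  2.1  3.2  6.4 -0.3  0.3 -2.9  1.  -0.6 -2.1  2.6 -9.3
 -0.2 -0.6]
both [ 0.52947742 -0.04965891  2.52093521] [ -2.5   0.3  -3.5   3.5   1.    1.3  -2.4  -0.9  -0.5   2.9   1.7   0.5
  -0.2   1.5   0.6   1.8  -1.2   0.8   0.8   0.7   3.9   5.2   0.6  -1.1
  -2.1  -0.5   0.   -3.5   3.3 -10.6   0.6  -2. ]
```

```bash
cat >> h.py <<'E'
from scipy.spatial.transform import Rotation as Rn
E0=np.array([.5295,-.0500,.170]); TH=2.521
BX=np.array([np.cos(TH),np.sin(TH),0]);BY=np.array([-np.sin(TH),np.cos(TH),0]);EZ=np.array([0,0,1.])
BR=np.column_stack([BX,BY,EZ])
W=lambda p:E0+BR@np.array(p)
Bx=lambda w:BR.T@(np.array(w)-E0)
def pose(xb,y,zb,phi,ext=.073,op=.085,s=-1):
    "TCP pose with inner tip corner of rear finger at box (xb,y,zb), front finger lower by tilt phi"
    c,n=np.cos(phi),np.sin(phi); lat=np.array([c,0,-n]); d=np.array([-n,0,-c])
    p=np.array([xb,y,zb])+lat*op/2-d*ext
    Y=s*BR@lat;Z=BR@d
    return W(p),Rn.from_matrix(np.column_stack([np.cross(Y,Z),Y,Z])).as_quat()
E
python3 - <<'E'
from h import *
from station import arm,snapshot
import cv2
for n,p in {"TL":(302,287),"TR":(397,322),"BR":(380,352),"BL":(286,322)}.items(): print(n,np.round(Bx(crop("scene",*p,240,140,.1875))*1000,1))
for s in(-1,1):
  for a in((-.052,0,.09),(-.052,0,.004),(.0,0,.004)):
    p,q=pose(*a,.3,s=s); r=arm.ik(p,q); print(s,p.round(3),None if r is None else np.round(r,2))
p,q=pose(-.052,0,.09,.3); arm.movep(p,q)
print(arm.read_time(),arm.read_tool_pos()-p)
import json;c={"pos":list(arm.read_tool_pos()),"q":list(arm.read_eef_rot())};json.dump(c,open("w1.json","w"))
cv2.imwrite("pics/w1.png",snapshot("wrist")); cv2.imwrite("pics/side1.png",snapshot("side"))
E
```

```text
TL [-15.2  25.4  17.5]
TR [ -9.8 -20.4  17.5]
BR [-27.6 -22.8  17.5]
BL [-35.1  20.6  17.5]
-1 [ 0.521 -0.044  0.317] [ 0.18  0.34 -0.29  1.93  0.45  0.71 -1.03]
-1 [ 0.521 -0.044  0.231] [-0.04  0.45  0.01  2.04  0.43  0.44 -1.03]
-1 [ 0.479 -0.014  0.231] [-0.16  0.4   0.06  2.15  0.45  0.4  -1.13]
1 [ 0.521 -0.044  0.317] [ 0.72  0.55 -1.15  1.91  0.92  1.    1.67]
1 [ 0.521 -0.044  0.231] [ 0.68  0.71 -1.15  2.02  1.18  0.98  1.42]
1 [ 0.479 -0.014  0.231] [ 0.64  0.65 -1.15  2.13  1.17  0.94  1.3 ]
2.4083 [ 7.65685016e-05 -1.35417909e-03 -9.77512092e-05]
```

View pics/w1.png

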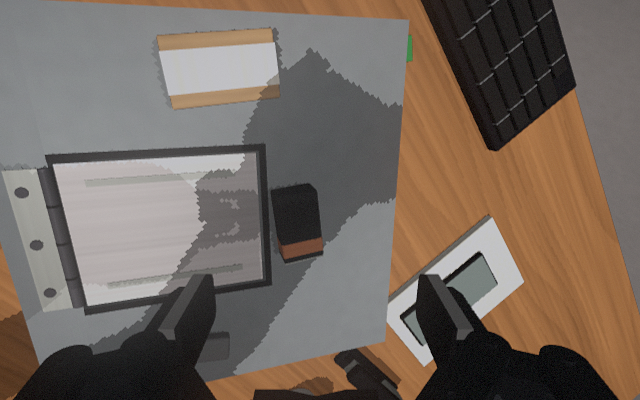

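The wrist picture shows the opening's border with corners at about (47,155), (265,145), (271,284) and (85,314). The battery is at (297,222), and the fingertips' inner corners are at (212,276) and (420,276). Those corners are 208 px apart for 85 mm, which puts the open tips about 60 mm ahead of the TCP. I'll enlarge the battery area.

```bash
python3 - <<'E'
import cv2
a=cv2.imread("pics/w1.png")[135:325,170:450]
cv2.imwrite("pics/w1c.png",cv2.resize(a,None,fx=2.8,fy=2.8,interpolation=cv2.INTER_CUBIC))
E
```

```text
(no output)
```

View pics/w1c.png

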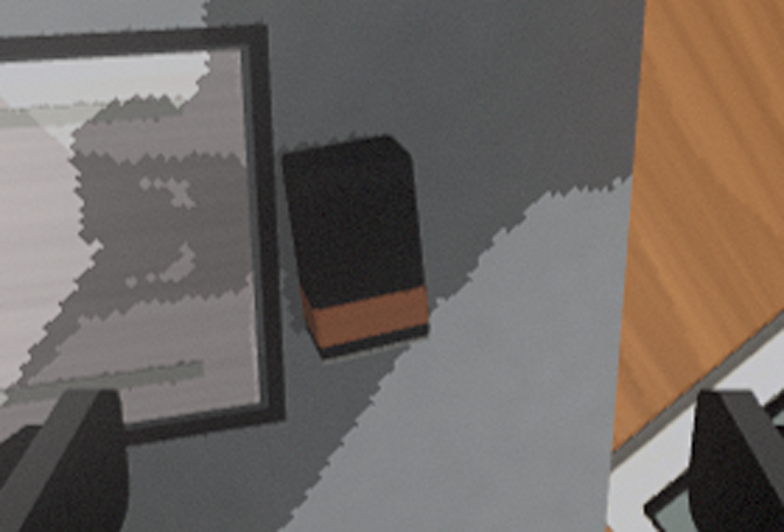

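The crop shows the black battery with its copper band, and its studs hidden at the lower end. The top-face corners are near (325,346), (428,326) and (410,160). The frame's right side is at x≈250 (inner) to 275 (outer).

```bash
cat >> h.py <<'E'
def wray(c,u,v,z):
    i=camera_info("wrist");R=Rn.from_quat(c["q"]).as_matrix();T=i["T_tool_cam"]
    d=R@T[:3,:3]@np.array([(u-i["cx"])/i["fx"],(v-i["cy"])/i["fy"],1]);o=np.array(c["pos"])+R@T[:3,3]
    return o+d*(z-o[2])/d[2]
E
python3 - <<'E'
from h import *
import json
c=json.load(open("w1.json"))
def show(n,x,y,z,s=2.8): print(n,np.round(Bx(wray(c,(x+.5)/s-.5+170,(y+.5)/s-.5+135,z))*1000,1))
show("bat nearL",325,346,.1875);show("bat nearR",428,326,.1875);show("bat farR",410,160,.1875);show("bat baseL far",283,153,.17);show("base nearL",322,358,.17)
show("frame out far",268,25,.17);show("frame in far",243,50,.17);show("frame out near",285,418,.17);show("frame in near",263,403,.17)
show("lid edge",633,180,.17);show("lid edge2",608,500,.17)
print(np.round(Bx(wray(c,47,155,.17))*1000,1),np.round(Bx(wray(c,85,314,.17))*1000,1),"hinge corners")
print("bat height check",np.round(Bx(wray(c,408,20,.17))*1000,1),"lid corner")
E
```

```text
bat nearL [-12.5  20.4  17.5]
bat nearR [-36.9  19.   17.5]
bat farR [-32.6 -21.5  17.5]
bat baseL far [ -7.9 -20.3   0. ]
base nearL [-15.3  32.9   0. ]
frame out far [ -5.9 -49.4   0. ]
frame in far [ -0.2 -44.2   0. ]
frame out near [-5.5 48.   0. ]
frame in near [-0.3 42.8  0. ]
lid edge [-98.  -5.   0.]
lid edge2 [-97.8  92.1  -0. ]
[107.4 -49.1   0. ] [108.3  47.8   0. ] hinge corners
bat height check [ -97.  -120.4    0. ] lid corner
```

The battery centre measures about (-23, -1) mm in the box frame with yaw about 0.1, and the opening edge comes out at x≈0, so both agree with the spec. Next I descend with the hand tilted, front finger low on the flap and rear finger behind the battery, checking forces on the way.

```bash
cat >> h.py <<'E'
PHI=.3
def go(arm,xb,zb,v=.08,y=-.001,phi=PHI):
    p,q=pose(xb,y,zb,phi,ext=.060); arm.line_to(p,v,ori=q)
E
python3 - <<'E'
from h import *
from station import arm,snapshot
import cv2
go(arm,-.048,.09); go(arm,-.048,.034); f0=arm.read_ft_force(); print(f0)
for z in (.022,.016,.012,.009,.007,.005):
    go(arm,-.048,z,.04); f=arm.read_ft_force()-f0; print(z,f.round(2),round(arm.read_time(),2))
    if abs(f[2])>6: go(arm,-.048,z+.003,.04); print("contact"); break
a=snapshot("side")[130:250,230:390]; cv2.imwrite("pics/side2.png",cv2.resize(a,None,fx=4,fy=4,interpolation=cv2.INTER_CUBIC))
p=arm.read_tool_pos(); cv2.imwrite("pics/w2.png",snapshot("wrist"))
E
```

```text
[0.31214862 0.38526469 0.04209286]
0.022 [-0.59 -1.11  0.12] 4.12
0.016 [-0.37 -0.53  1.25] 4.42
0.012 [-1.02 -0.2   1.38] 4.67
0.009 [0.17 0.06 0.83] 4.92
0.007 [-1.3   0.3   1.81] 5.17
0.005 [-0.22  0.59  0.53] 5.42
```

View pics/w2.png

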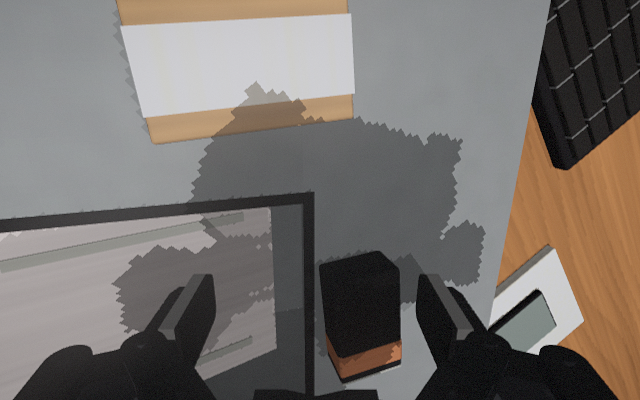

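View pics/side2.png

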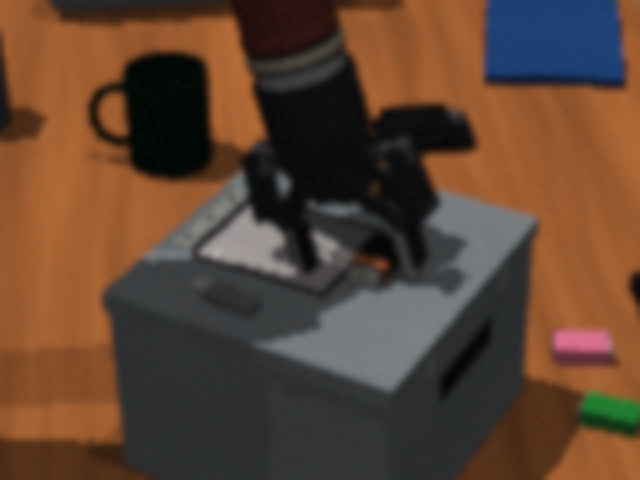

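The wrist picture shows the flap pressed open: its free edge is at column 275, against the opening edge at 308. The rear finger at (420,280) stands behind the battery at (360,310) with a gap. I check the flap angle numerically, then push.

```bash
python3 - <<'E'
from h import *
from station import arm,snapshot
import cv2
c={"pos":arm.read_tool_pos(),"q":arm.read_eef_rot()}
for th in(.2,.3,.38,.46): 
    x=Bx(wray(c,274,290,.17-.11*np.sin(th)))[0]; print(th,"ray",round(x*1e3,1),"model",round(110*(1-np.cos(th)),1))
f0=arm.read_ft_force()
for x in np.arange(-.040,-.0035,.006):
    go(arm,x,.005,.05); f=arm.read_ft_force()-f0; print(round(x,3),(BR.T@f).round(2),round(arm.read_time(),2))
    if np.abs(f).max()>15: print("high force");break
cv2.imwrite("pics/w3.png",snapshot("wrist"))
E
```

```text
0.2 ray 6.6 model 2.2
0.3 ray 4.8 model 4.9
0.38 ray 3.4 model 7.8
0.46 ray 2.0 model 11.4
-0.04 [-0.18  0.75  1.5 ] 5.83
-0.034 [-0.36  0.13  1.91] 6.09
-0.028 [-0.11  1.03  0.99] 6.36
-0.022 [-0.44  0.27  1.21] 6.62
-0.016 [-0.02  0.06  2.02] 6.89
-0.01 [-1.35  1.44  2.77] 7.16
-0.004 [-2.35  0.26  3.25] 7.42
```

View pics/w3.png

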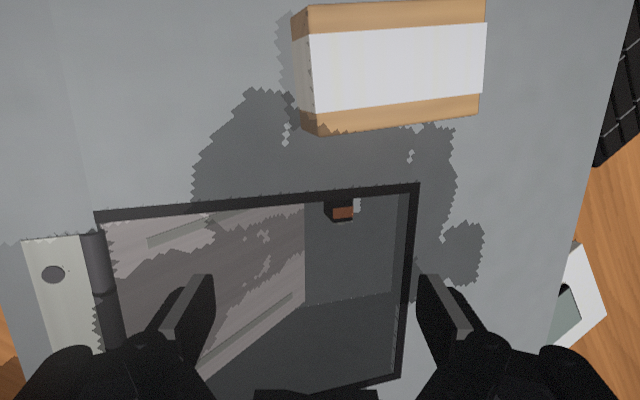

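The picture shows the battery gone from the lid. Its copper band is visible deep in the box at (340,211), and the flap is wide open. I withdraw straight up along the path I came down.

```bash
python3 - <<'E'
from h import *
from station import arm,snapshot
import cv2
c={"pos":arm.read_tool_pos(),"q":arm.read_eef_rot()}
print("battery at floor+15mm:",np.round(Bx(wray(c,340,211,.025))*1e3))
go(arm,-.006,.04,.06); go(arm,-.006,.13,.15); arm.pause(1); print(arm.read_time(),arm.read_ft_force())
a=np.hstack([cv2.resize(snapshot("wrist"),(480,300)),cv2.resize(snapshot("side")[130:250,230:390],(320,240))[:, :] if 0 else cv2.copyMakeBorder(cv2.resize(snapshot("side")[130:250,230:390],(320,240)),0,60,0,0,cv2.BORDER_CONSTANT)])
cv2.imwrite("pics/end.png",a)
E
```

```text
battery at floor+15mm: [ -29.   16. -145.]
9.9583 [-0.23924286  0.03964641 -0.58624001]
```

View pics/end.png

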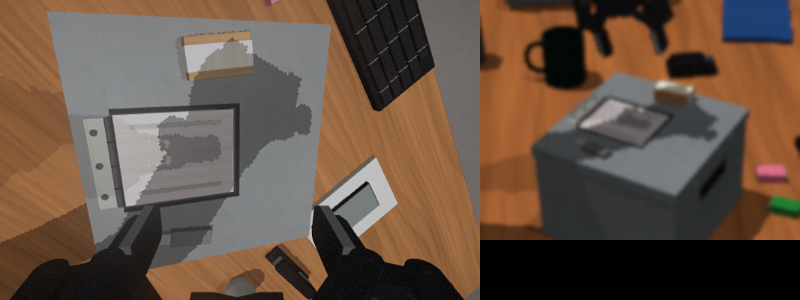

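The flap is shut at (175,158), the battery is gone from the lid, the staples box (218,55) and memory stick (188,237) are in place, and the hand is clear. I'm handing the job in.

```bash
python3 -c "
from station import ticket
print(ticket.finish_job())"
```

```text
the job is handed in; nothing more can be done
None
```

The job is handed in, with no verdict returned: the battery was pushed in through the held-open flap and seen deep in the box, the flap sprang shut, the hand is clear, and the staples box and memory stick look unmoved.

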